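Clear the scraper off the incubator, then free its lid and hold it open

ROBOT

A 6-joint arm with a two-finger parallel gripper is mounted at the origin on the work surface. World frame = base frame: x ahead of the robot, y to its left, z up, the work surface at z = 0. Lengths are in m, angles in rad, forces in N, time in s.
With the tool pointing down it reaches from about 0.3 to 0.825 m from the base axis. Payload 5.4 kg.
Tool frame: the origin (TCP) lies midway between the tips of the shut fingers; the grasp point (between the pads) lies robot.tcp_to_grasp behind it (robot.tcp_to_grasp is the distance from the TCP to the grasp point, in m); z points along the fingers, y is the direction in which the jaws open and shut (so a half turn about z gives the same grasp; the last joint's range is limited). The gripper opens to 92 mm and grips with 3 to 60 N. Pads are 20 mm wide; open, the fingers measure 128 mm over their backs; the gripper's body (75 mm by 189 mm) begins 69 mm behind the grasp point.
Start: joints at [-1.475, 0.158, 1.597, -0, 1.386, -0.21], TCP at [0.173, -0.548, 0.215] pointing down, gripper open.
Joint ranges: [-2.91, 2.91], [-0.94, 2.29], [0.18, 2.7], [-1.29, 4.43], [0.17, 2.64], [-3, 3]. Speed limits (rad/s): [2.57, 2.57, 3.14, 3.14, 3.14, 3.14].

INTERFACE

Orientations are given as [roll, pitch, yaw] about the fixed x, y, z axes, in that order (R = Rz(yaw) Ry(pitch) Rx(roll)).
In Python, from bench import robot gives the robot as it stands. The module is installed in compiled form; this text tells all that it offers.
- The arm moves only by the shell command python3 -m inch 'ROWS'. ROWS is JSON, a list of rows, each a list of 5 numbers: the opening, from 0 (shut) to 1 (fully open), then the shift along the tool's x, y, z normalised to -1 to 1, where 1 is 500 mm, then the turn about the tool's z normalised to -1 to 1, where 1 is 120 degrees. In form: [[hand, x, y, z, yaw], ...]. A call has 1 to 8 rows; each row shifts and turns the commanded pose from where the row before left it, along the tool's axes as they then stand; what a row does not reach is not made up. A row lasts 1/12 s, in which the tool goes at most 41.7 mm and 7.16 degrees, less where a joint would pass 70% of its speed; a pose out of reach is approached as far as the arm can. A call with a number of a shift or a turn outside -1 to 1 is refused whole. A call with a gripper value outside its range is refused whole. The fingers move at their own pace and stop on an object; the grip force is fixed at half the most. Time passes only in rows, so rows that do not move let the fingers close. It gives the time, the measured TCP pose, the force and the opening at its end, in the units of the state.
- robot.read_state(): the state, without advancing time (a new reading comes with each control period).
- robot.get_image(name): name is "scene" or "top" or "wrist"; returns the picture (420x560x3 uint8, red, green, blue); there is no depth.
- robot.get_calibration(name): a dict with "camera_matrix" (3x3 intrinsics, pixels), "view" (4x4, takes a point from world to camera coordinates); the wrist camera has in their place "T_tool_cam" (4x4, takes a point from camera to tool coordinates, whose origin is the TCP and whose axes are the flange's). Camera axes: x right, y down, z forward; pixel columns grow to the right and rows downward; lengths in m; the calibration is good to about 2 mm. A picture is of the moment at which its call begins: read the wrist's pose just before it. get_calibration takes no time and is no camera call.
- robot.close_job(): hands the job in, once; it reports no verdict.
Trained networks look in the newest picture that a camera, given by its name, has taken for a name from the list of things; names that differ only in an ending like _2 or _b are one class to them, and where a whole thing is asked for, a point or a joint stands for the part that bears it (a point fixed in the world has none). Each returns a list of dicts, best first, with "p" (0 to 1); they miss things now and then, are a little off and sometimes report something else, mostly with a low value. They report only what shows in the picture. A call takes as long as a camera call. They do not tell look-alikes from the thing itself.
- robot.spot_in(name, camera): "box" ([left, top, width, height] in pixels, round what is visible of it).
The state is a dict: "time_s": time; "joints": joint angles; "joint_velocities": joint speeds; "effort": joint torques, N m; "tcp_pos": TCP position; "tcp_rot": TCP orientation; "contact_force": force on the tool from outside, world axes, zero at the start; "wrist_torque": the same for the moment, N m; "gripper_width": opening from 0.0 (shut) to 1.0 (fully open).
Only numpy, scipy, OpenCV 4.12 (cv2) and the standard library are available. Lean on these libraries where they do the work, as an engineer would, in place of code of your own. Each camera call takes 0.05 s, during which the arm holds its last target.

TASK

Someone left the scraper on the blue lid of the tube incubator: put it away by sliding it blade first all the way home into the slot of the white holder, and let go of it. Then, before touching the orange release, tug the lid up by its steel bar to learn whether the hidden catch has it; if it is caught, slide the release all the way across to free it. Raise the lid at least half way and finish while still holding it up with the gripper; leave the bottles and the jar where they stand.

Things in the scene. Friction and masses are not known exactly. Their poses are not given: they have to be found in the camera images.
- incubator: White tube incubator, fixed to the bench, left or right of the robot, turned up to 0.2 rad. Main box 200 x 240 mm (its x by y), 88 mm high; grey latch housing 140 mm wide on its front, out to x = -175 mm, 80 mm high. Origin: underside centre of the main box; +x from the front towards the hinge, z up. A hidden catch in the housing holds the lid in some runs; nothing outside shows which.
- lid (a joint): Angle of the blue lid, rad: 0 shut, grows as the front rises, stop at 1.3. 200 x 240 x 12 mm, top 100 mm above the bench when shut, 0.25 to 0.5 kg, hinged on the incubator's far (+x) rim; falls shut when let go at any angle. If caught it lifts only about 0.035 rad (bar up 6.5 mm), then stops dead.
- lid_bar (a point): Middle of the lid's steel bar handle: a round bar of 10 mm diameter along the incubator's y, 130 mm long between the middles of its two posts, at its shut height 138 mm above the bench (axis 38 mm above the lid's top face), 185 mm before the hinge axis. It can be pinched from above and turns between the fingers as the lid swings. Moves with the lid.
- lid_hinge (a point): Point on the lid's hinge axis in the middle of its length, 88 mm above the bench; in the incubator's frame at (100, 0, 88) mm. The axis runs along the incubator's y. With the lid shut the bar is at (-185, 0, +50) mm from this point in the incubator's frame.
- release (a joint): Position of the orange release knob on its track, m: 0 at the start (always), 0.020 at its far stop. It slides towards the incubator's +y with about 2 N of friction (up to 4 N with the catch) and stays where it is left. Slid to its stop it always pushes the catch clear, and the catch then stays clear.
- release_knob (a point): Top centre of the orange release knob: an upright round knob of 16 mm diameter and 30 mm high on top of the latch housing (knob foot at 80 mm, top at 110 mm above the bench; a 22 x 26 mm, 4 mm thick foot plate at its bottom), at first at (-154, -20) mm in the incubator's frame. Moves with the knob.
- holder: White plastic scraper holder block, fixed to the bench, 60 mm deep (its x), 80 mm wide, 60 mm high, on a thin steel plate. A level slot 40 mm wide and 9 mm high (36 to 45 mm above the bench) (blue sides) goes through it along its x. Origin: underside centre; +x points into the slot from the mouth, z up. Turned by up to 0.2 rad; it stands on the other side of the robot from the incubator.
- slot_mouth (a point): Middle of the bottom edge of the slot's mouth, on the holder's -x face: 30 mm before the holder's centre, 36 mm above the bench.
- scraper: Flat scraper, 70 g, loose on the lid: green handle 60 long, 18 wide, 16 mm thick; steel blade 65 x 30 x 3 mm; undersides flush. Origin: underside, centre line, where handle meets blade; +x to the blade's tip, z up. Balances about 13 mm into the blade. Starts about across the lid, blade towards the incubator's +y. Home in the slot, the handle's end meets the block and the tip shows 5 mm beyond.
- blade_tip (a point): Middle of the blade's front edge, on its underside, 65 mm from the scraper's origin.
- bottle: Bystander: white bottle with blue cap, 60 mm diameter, 140 mm high. Origin: underside centre.
- wash_bottle: Bystander: white bottle with white cap, 56 mm diameter, 130 mm high. Origin: underside centre.
- jar: Bystander: amber jar with blue cap, 50 mm diameter, 90 mm high. Origin: underside centre.
Mind the look-alikes: they are no part of the job. What is meant by the scraper is not purple or turquoise, and is the larger of those in its own colour.

How it is judged:
By the outcome, as a careful person would: the job done as asked, in the order asked, and still so for the second after the job is handed in, while the arm keeps its last pose, push and grip.
It also fails if it takes over 72 s, if anything falls off the work surface, if the arm or the gripper's body presses on something with over 40 N, if the wrist force passes 120 N, or if a joint passes its speed limit or range.

## Working session

There is one attempt and no reset: what is moved stays moved. The work goes in short steps, Python scripts to look and compute and a shell command to move; the robot and the scene stay as the last step left them, time stands still between calls to the robot, and variables do not carry over. Pictures are saved under pics/ and viewed, and the job is handed in when it is done.

```bash
mkdir -p pics; ls; python3 - <<'E'
from bench import robot
import cv2
s=robot.read_state(); print(s); print(robot.tcp_to_grasp)
for n in("scene","top","wrist"):
    im=robot.get_image(n); cv2.imwrite(f"pics/{n}0.png",im[:,:,::-1]); print(n,robot.get_calibration(n))
E
```

```text
pics
{'time_s': 0.0, 'joints': array([-1.47510394e+00,  1.59031025e-01,  1.59822194e+00, -1.37133843e-05,
        1.38618683e+00, -2.10085757e-01]), 'joint_velocities': array([ 0.00106475,  0.00131388, -0.00147653,  0.00098051,  0.00033393,
        0.0004855 ]), 'effort': array([-1.79655039e-03, -3.85569227e+01, -3.22109485e+01,  6.99682161e-02,
        3.79286113e-02, -1.58069365e-04]), 'tcp_pos': array([ 0.17301809, -0.54770107,  0.2136342 ]), 'tcp_rot': array([-3.13978331e+00, -3.72031980e-04,  3.05780337e-01]), 'contact_force': array([-0.16571322,  0.33025937,  1.07439558]), 'wrist_torque': array([-0.01843712,  0.01649454, -0.00981559]), 'gripper_width': 0.9995106227700519}
0.0187
scene {'camera_matrix': array([[428.99801364,   0.        , 281.41721201],
       [  0.        , 428.99801364, 214.31144058],
       [  0.        ,   0.        ,   1.        ]]), 'view': array([[ 0.75285185,  0.65809892, -0.01094991, -0.49301805],
       [ 0.33668651, -0.39935099, -0.85273735, -0.10980532],
       [-0.56555838,  0.6382982 , -0.52222516,  1.62459127],
       [ 0.        ,  0.        ,  0
[... 388 characters left out ...]
 [ 1.13583010e-01, -4.30989097e-04, -9.93528416e-01,
         1.57887831e+00],
       [ 0.00000000e+00,  0.00000000e+00,  0.00000000e+00,
         1.00000000e+00]])}
wrist {'camera_matrix': array([[345.13014853,   0.        , 282.25633087],
       [  0.        , 345.13014853, 203.67826351],
       [  0.        ,   0.        ,   1.        ]]), 'T_tool_cam': array([[ 4.27177730e-04, -9.66911439e-01, -2.55111910e-01,
         7.17168060e-02],
       [ 9.99999844e-01,  3.20955893e-04,  4.58001898e-04,
        -3.33798530e-04],
       [-3.60967603e-04, -2.55112066e-01,  9.66911425e-01,
        -1.70926641e-01],
       [ 0.00000000e+00,  0.00000000e+00,  0.00000000e+00,
         1.00000000e+00]])}
```

View pics/scene0.png

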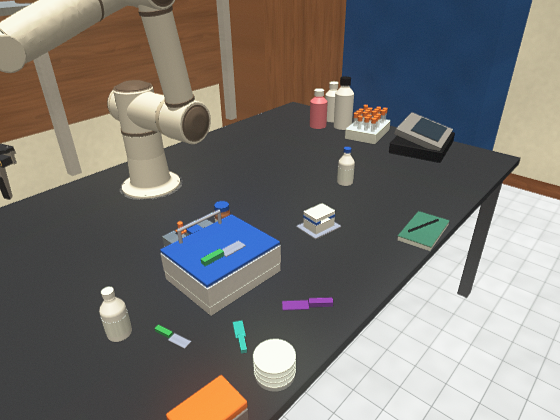

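View pics/top0.png

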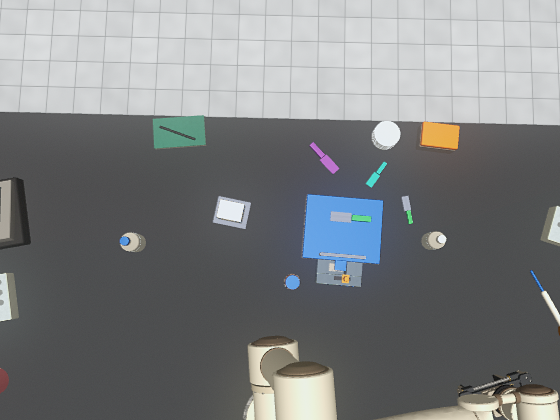

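View pics/wrist0.png

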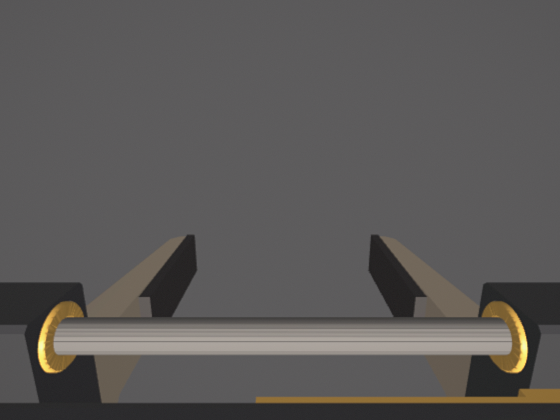

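```bash
python3 - <<'E'
import cv2
im=cv2.imread("pics/top0.png"); c=im[180:300,190:400]; cv2.imwrite("pics/topz.png",cv2.resize(c,(798,456),interpolation=cv2.INTER_CUBIC))
im=cv2.imread("pics/scene0.png"); c=im[195:315,150:350]; cv2.imwrite("pics/scz.png",cv2.resize(c,(800,480),interpolation=cv2.INTER_CUBIC))
E
```

```text
(no output)
```

View pics/topz.png

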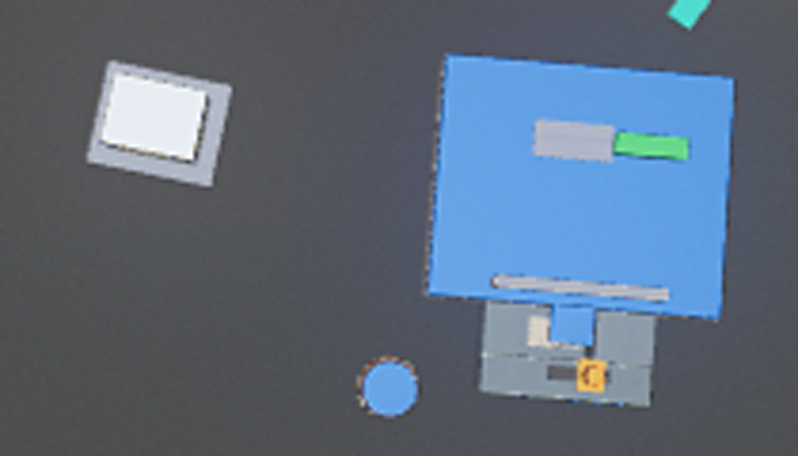

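View pics/scz.png

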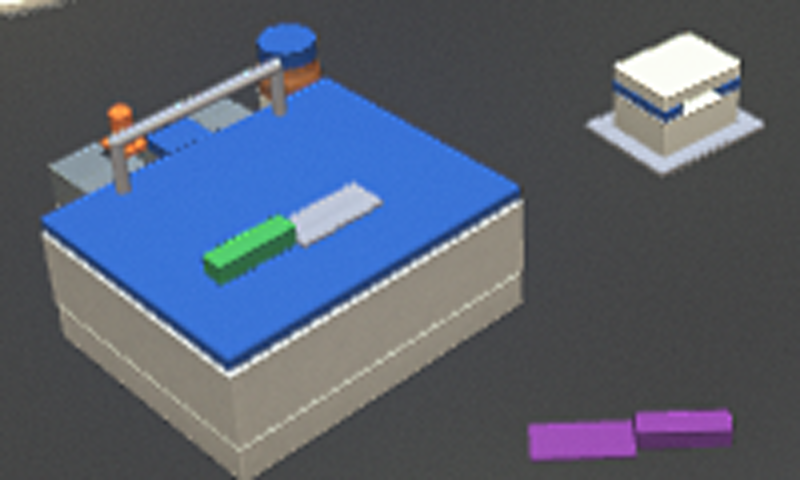

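```bash
cat > h.py <<'E'
import numpy as np, cv2
from bench import robot
from scipy.spatial.transform import Rotation as R
from scipy.optimize import least_squares
def cam(n,st=None):
    c=robot.get_calibration(n)
    if n!="wrist": return np.array(c["camera_matrix"]),np.array(c["view"])
    st=st or robot.read_state(); T=np.eye(4); T[:3,:3]=R.from_euler('xyz',st["tcp_rot"]).as_matrix(); T[:3,3]=st["tcp_pos"]
    return np.array(c["camera_matrix"]),np.linalg.inv(T@np.array(c["T_tool_cam"]))
def proj(P,KV):
    K,V=KV; P=np.atleast_2d(P); q=(V[:3,:3]@P.T).T+V[:3,3]; q=q/q[:,2:]; return (q@K.T)[:,:2]
def back(uv,z,KV):
    K,V=KV; out=[]
    for u,v in np.atleast_2d(uv):
        d=V[:3,:3].T@np.linalg.inv(K)@[u,v,1]; c=-V[:3,:3].T@V[:3,3]; out.append(c+d*(z-c[2])/d[2])
    return np.array(out)
def fit(obj,uv,KV,x0):
    "planar pose x,y,yaw of object points (object frame, z world) to pixels"
    obj=np.array(obj,float); uv=np.array(uv,float)
    def W(p):
        c,s=np.cos(p[2]),np.sin(p[2]); return np.c_[p[0]+c*obj[:,0]-s*obj[:,1],p[1]+s*obj[:,0]+c*obj[:,1],obj[:,2]]
    r=least_squares(lambda p:(proj(W(p),KV)-uv).ravel(),x0,x_scale=[.01,.01,.05]); return r.x,r.fun.reshape(-1,2)
def plan(target,yaw=None):
    s=robot.read_state(); p=s["tcp_pos"]; y0=s["tcp_rot"][2]; d=np.array(target)-p
    c,sn=np.cos(y0),np.sin(y0)
    t=np.array([c*d[0]+sn*d[1], sn*d[0]-c*d[1], -d[2]])
    print("now",p.round(4),s["tcp_rot"].round(4),"tool shift mm",(t*1e3).round(1),"norm",(t/0.5).round(4), "turn norm", None if yaw is None else round(-np.degrees(yaw-y0)/120,4))
E
python3 - <<'E'
from h import *
K=cam("top")
f=lambda a:np.array(a)/3.8+[190,180]
lid=f([(445,55),(734,78),(719,320),(427,295)])
inc,res=fit([(.1,.12,.1),(.1,-.12,.1),(-.1,-.12,.1),(-.1,.12,.1)],lid,K,[.5,-.1,0]); print("inc",inc,res.round(1).tolist())
hol,res=fit([(.03,.04,.06),(.03,-.04,.06),(-.03,-.04,.06),(-.03,.04,.06)],f([(115,72),(209,92),(194,162),(101,145)]),K,[.5,.1,0]); print("hol",hol,res.round(1).tolist())
print("scr handle", back(f([(614,132),(690,138),(688,160),(614,155)]),.116,K))
print("blade", back(f([(535,119),(533,155),(613,125),(612,162)]),.103,K))
print("knob", back(f([(591,375)]),.11,K)); print("bar", back(f([(493,281),(668,295)]),.143,K))
print("jar", back(f([(390,389)]),.09,K))
E
```

```text
inc [ 0.60410269 -0.18223696 -0.05918122] [[-0.1, -0.4], [0.1, -0.1], [0.3, 0.2], [-0.3, 0.3]]
hol [ 0.65653862  0.17288768 -0.16966731] [[0.2, 0.5], [-0.2, 0.0], [0.0, -0.1], [-0.0, -0.4]]
scr handle [[ 0.64758295 -0.20643134  0.116     ]
 [ 0.6441415  -0.26829513  0.116     ]
 [ 0.62613983 -0.26671144  0.116     ]
 [ 0.62879512 -0.20656057  0.116     ]]
blade [[ 0.65816796 -0.14338965  0.103     ]
 [ 0.62845593 -0.14209608  0.103     ]
 [ 0.65473172 -0.2074779   0.103     ]
 [ 0.62423146 -0.2068702   0.103     ]]
knob [[ 0.45112809 -0.19014727  0.11      ]]
bar [[ 0.52378567 -0.10744429  0.143     ]
 [ 0.51599477 -0.24611093  0.143     ]]
jar [[ 0.43558584 -0.02921562  0.09      ]]
```

```bash
python3 -m inch '[[1,0,0,-0.02,-0.058],[1,0,0,-0.02,-0.058],[1,0,0,-0.02,-0.058],[1,0,0,-0.02,-0.058],[1,0,0,0,-0.058],[1,0,0,0,-0.058],[1,0,0,0,-0.058],[1,0,0,0,-0.058]]'; python3 -m inch '[[1,0,0,0,-0.055],[1,0,0,0,-0.055]]'; python3 -c "
from h import *
plan([.64,-.28,.25],1.51)"
```

```text
time_s: 0.82
tcp_pos: [0.1731, -0.5481, 0.2542]
tcp_rot: [-3.141, -0.001, 1.284]
contact_force: [-0.2, -0.7, 0.2]
gripper_width: 1.001
time_s: 0.98
tcp_pos: [0.1731, -0.5481, 0.2542]
tcp_rot: [-3.141, -0.001, 1.514]
contact_force: [0.3, -0.5, 0.5]
gripper_width: 0.998
now [ 0.1731 -0.5481  0.2542] [-3.1415e+00 -8.0000e-04  1.5137e+00] tool shift mm [294.3 450.9   4.2] norm [0.5885 0.9017 0.0083] turn norm 0.0018
```

```bash
python3 -m inch '[[1,0.043,0.066,0,0],[1,0.043,0.066,0,0],[1,0.043,0.066,0,0],[1,0.043,0.066,0,0],[1,0.043,0.066,0,0],[1,0.043,0.066,0,0],[1,0.043,0.066,0,0],[1,0.043,0.066,0,0]]'; python3 -m inch '[[1,0.0405,0.062,0,0],[1,0.0405,0.062,0,0],[1,0.0405,0.062,0,0],[1,0.0405,0.062,0,0],[1,0.0405,0.062,0,0],[1,0.0405,0.062,0,0],[1,0,0,0,0]]'; python3 -c "
from h import *
plan([.64,-.227,.25],1.51)
im=robot.get_image('wrist'); cv2.imwrite('pics/w1.png',im[:,:,::-1])"
```

```text
time_s: 1.65
tcp_pos: [0.4488, -0.3918, 0.2544]
tcp_rot: [-3.141, -0.0, 1.508]
contact_force: [0.6, -0.6, -0.0]
gripper_width: 1.0
time_s: 2.23
tcp_pos: [0.6447, -0.2788, 0.2527]
tcp_rot: [3.141, -0.003, 1.514]
contact_force: [0.2, 0.5, 0.9]
gripper_width: 1.002
now [ 0.6447 -0.2788  0.2527] [ 3.1414e+00 -3.0000e-03  1.5137e+00] tool shift mm [51.5 -7.7  2.7] norm [ 0.1029 -0.0154  0.0054] turn norm 0.0018
```

View pics/w1.png

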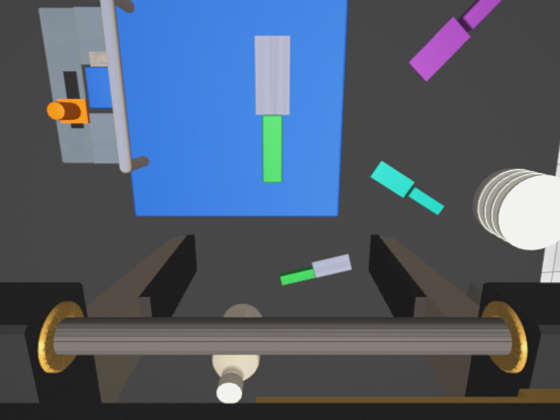

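```bash
python3 - <<'E'
from h import *
K=cam("wrist")
uv=[(256,37),(290,36.5),(289.5,115),(255,114.5),(263.5,115),(282,115),(282,182),(263,182)]
o=[(.065,.015,.103),(.065,-.015,.103),(0,-.015,.103),(0,.015,.103),(0,.009,.116),(0,-.009,.116),(-.06,-.009,.116),(-.06,.009,.116)]
print(fit(o,uv,K,[.64,-.2,1.5]))
print("lid",fit([(-.1,-.12,.1),(.1,-.12,.1)],[(136,216),(338,216)],K,[.6,-.18,-.06]))
print("knob",back([(57,110)],.11,K))
E
```

```text
(array([ 0.63789786, -0.21042693,  1.5055516 ]), array([[-0.735698  , -1.08645776],
       [ 0.44350854, -0.32366437],
       [-0.00907904, -0.12181298],
       [ 1.17986139,  0.13112789],
       [-1.5009997 , -0.25157186],
       [ 0.82827157, -0.09708783],
       [ 0.32654066,  1.10789204],
       [-0.49037448,  0.96183345]]))
lid (array([ 0.60331517, -0.18454109, -0.0572004 ]), array([[-1.02701937,  0.11709277],
       [ 1.02488261,  0.04374692]]))
knob [[ 0.44898549 -0.19536051  0.11      ]]
```

```bash
python3 -c "
from h import *
plan([.6367,-.230,.104],1.506)"
```

```text
now [ 0.6425 -0.281   0.2529] [-3.1401e+00 -1.3000e-03  1.5123e+00] tool shift mm [ 50.6  -8.7 148.9] norm [ 0.1012 -0.0175  0.2979] turn norm 0.003
```

```bash
python3 -m inch '[[1,0.05,-0.009,0.05,0.003],[1,0.051,-0.0085,0.05,0],[1,0,0,0.06,0],[1,0,0,0.06,0],[1,0,0,0.05,0],[0.6,0,0,0.02,0],[0.6,0,0,0,0],[0.6,0,0,0,0]]'; python3 -c "
from h import *
plan([.6367,-.230,.103],1.506)
im=robot.get_image('wrist'); cv2.imwrite('pics/w2.png',im[:,:,::-1])"
```

```text
time_s: 2.95
tcp_pos: [0.635, -0.2334, 0.1103]
tcp_rot: [3.141, 0.0, 1.501]
contact_force: [0.3, -0.1, 0.2]
gripper_width: 0.807
now [ 0.635  -0.2334  0.1103] [3.1415e+00 2.0000e-04 1.5009e+00] tool shift mm [3.5 1.5 7.3] norm [0.0071 0.0029 0.0146] turn norm -0.0025
```

View pics/w2.png

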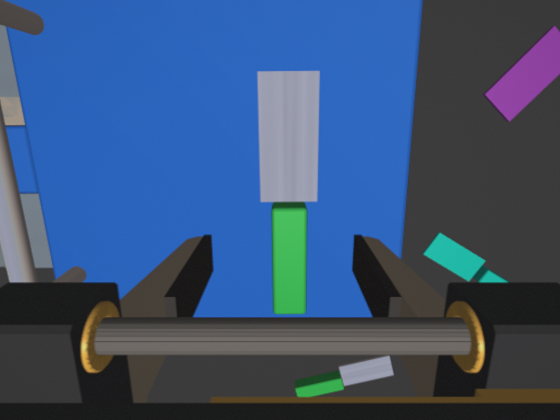

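```bash
python3 -m inch '[[0.5,0.006,0.003,0.014,-0.002],[0,0,0,0,0],[0,0,0,0,0],[0,0,0,0,0],[0,0,0,0,0],[0,0,0,0,0],[0,0,0,0,0],[0,0,0,0,0]]'; python3 -m inch '[[0,0,0,0,0],[0,0,0,0,0],[0,0,0,0,0]]'; python3 -c "
from h import *
plan([.6367,-.230,.25],1.506)
im=robot.get_image('wrist'); cv2.imwrite('pics/w3.png',im[:,:,::-1])"
```

```text
time_s: 3.67
tcp_pos: [0.637, -0.2299, 0.1027]
tcp_rot: [3.141, 0.0, 1.506]
contact_force: [0.4, 0.4, -0.1]
gripper_width: 0.189
time_s: 3.92
tcp_pos: [0.637, -0.2299, 0.1027]
tcp_rot: [3.141, 0.0, 1.506]
contact_force: [-1.0, -0.1, 0.6]
gripper_width: 0.192
now [ 0.637  -0.2299  0.1027] [3.1414e+00 1.0000e-04 1.5059e+00] tool shift mm [  -0.2   -0.3 -147.3] norm [-0.0003 -0.0006 -0.2946] turn norm -0.0001
```

View pics/w3.png

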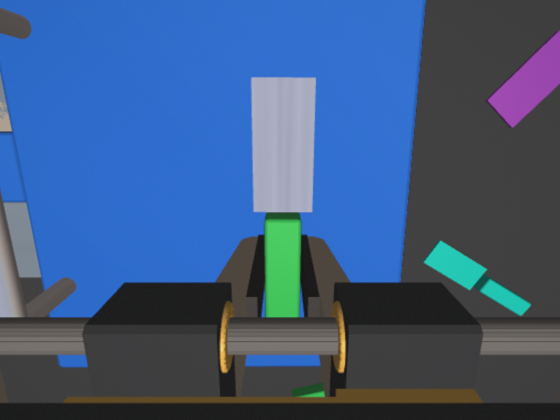

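```bash
python3 -m inch '[[0,0,0,-0.03,0],[0,0,0,-0.06,0],[0,0,0,-0.07,0],[0,0,0,-0.07,0.05],[0,0,0,-0.05,0.057],[0,0,0,0,0.057],[0,0,0,0,0.057],[0,0,0,0,0.057]]'; python3 -m inch '[[0,0,0,0,0.057],[0,0,0,0,0.057],[0,0,0,0,0.057],[0,0,0,0,0.057],[0,0,0,0,0.057],[0,0,0,0,0.057],[0,0,0,0,0.057],[0,0,0,0,0.057]]'; python3 -m inch '[[0,0,0,0,0.05],[0,0,0,0,0.01],[0,0,0,0,0]]';python3 -c "
from h import *
plan([.49,.201,.16],-.17)"
```

```text
time_s: 4.63
tcp_pos: [0.637, -0.2299, 0.2431]
tcp_rot: [3.141, 0.0, 0.918]
contact_force: [0.3, -0.1, -1.0]
gripper_width: 0.188
time_s: 5.3
tcp_pos: [0.6366, -0.2296, 0.2421]
tcp_rot: [-3.141, 0.001, -0.037]
contact_force: [-0.5, -0.0, -1.2]
gripper_width: 0.191
time_s: 5.55
tcp_pos: [0.6367, -0.2297, 0.2423]
tcp_rot: [-3.141, 0.001, -0.155]
contact_force: [-0.1, -0.6, -0.0]
gripper_width: 0.191
now [ 0.6367 -0.2297  0.2423] [-3.1413e+00  7.0000e-04 -1.5550e-01] tool shift mm [-211.7 -402.8   82.3] norm [-0.4233 -0.8056  0.1645] turn norm 0.0069
```

```bash
python3 -m inch '[[0,-0.035,-0.067,0,0.007],[0,-0.035,-0.067,0,0],[0,-0.035,-0.067,0,0],[0,-0.035,-0.067,0,0],[0,-0.035,-0.067,0,0],[0,-0.035,-0.067,0,0],[0,-0.035,-0.067,0,0],[0,-0.035,-0.067,0,0]]'; python3 -m inch '[[0,-0.035,-0.067,0,0],[0,-0.035,-0.067,0.03,0],[0,-0.035,-0.067,0.04,0],[0,-0.035,-0.067,0.04,0],[0,0,0,0.04,0],[0,0,0,0,0],[0,0,0,0,0]]';python3 -c "
from h import *
plan([.49,.201,.16],-.17)
im=robot.get_image('wrist'); cv2.imwrite('pics/w4.png',im[:,:,::-1])"
```

```text
time_s: 6.22
tcp_pos: [0.5433, 0.0596, 0.2427]
tcp_rot: [-3.141, -0.0, -0.169]
contact_force: [0.7, -0.0, -1.5]
gripper_width: 0.191
time_s: 6.8
tcp_pos: [0.498, 0.2, 0.1679]
tcp_rot: [3.141, 0.002, -0.169]
contact_force: [-0.2, 0.7, -1.3]
gripper_width: 0.194
now [0.498  0.2    0.1679] [ 3.1405e+00  2.1000e-03 -1.6940e-01] tool shift mm [-8.   0.4  7.9] norm [-0.016   0.0008  0.0159] turn norm 0.0003
```

View pics/w4.png

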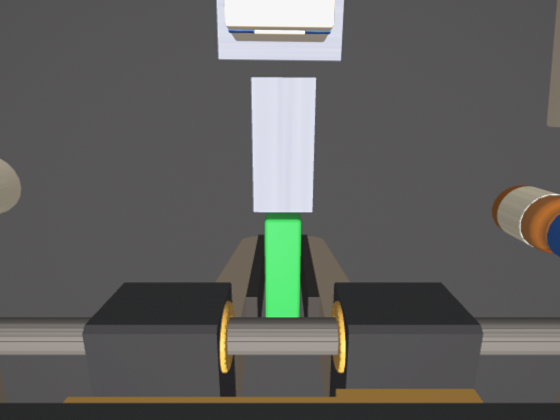

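```bash
python3 - <<'E'
from h import *
K=cam("wrist")
print("topnear",back([(226,27),(334,27)],.06,K)); print("slot",back([(254,33),(306,33)],.045,K))
print("blade",back([(252,79),(316,79),(253,211.5),(313,211.5)],.1679,K))
E
python3 -m inch '[[0,0,0,0.05,0],[0,0,0,0.05,0],[0,0,0,0.05,0],[0,0,0,0.05,0],[0,0,0,0.03,0],[0,0,0,0.02,0],[0,0,0,0,0],[0,0,0,0,0]]';python3 -c "
from h import *
plan([.49,.201,.0415],-.17)
im=robot.get_image('wrist'); cv2.imwrite('pics/w5.png',im[:,:,::-1])
im=robot.get_image('scene'); cv2.imwrite('pics/s5.png',cv2.resize(im[190:260,230:370,::-1],(800,400),interpolation=cv2.INTER_CUBIC))"
```

```text
topnear [[0.6374262  0.21834775 0.06      ]
 [0.62386478 0.13955863 0.06      ]]
slot [[0.63313935 0.19927348 0.045     ]
 [0.62623224 0.15914663 0.045     ]]
blade [[0.58742318 0.19925601 0.1679    ]
 [0.58229872 0.1694974  0.1679    ]
 [0.5235002  0.21121041 0.1679    ]
 [0.51820146 0.18048026 0.1679    ]]
time_s: 7.52
tcp_pos: [0.5001, 0.1997, 0.0449]
tcp_rot: [-3.141, -0.002, -0.173]
contact_force: [0.6, 0.6, -0.6]
gripper_width: 0.193
now [0.5001 0.1997 0.0449] [-3.141e+00 -1.700e-03 -1.726e-01] tool shift mm [-10.2   0.4   3.4] norm [-0.0204  0.0008  0.0067] turn norm -0.0012
```

View pics/w5.png

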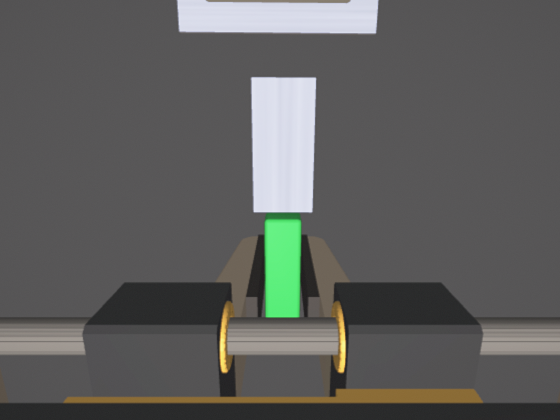

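View pics/s5.png

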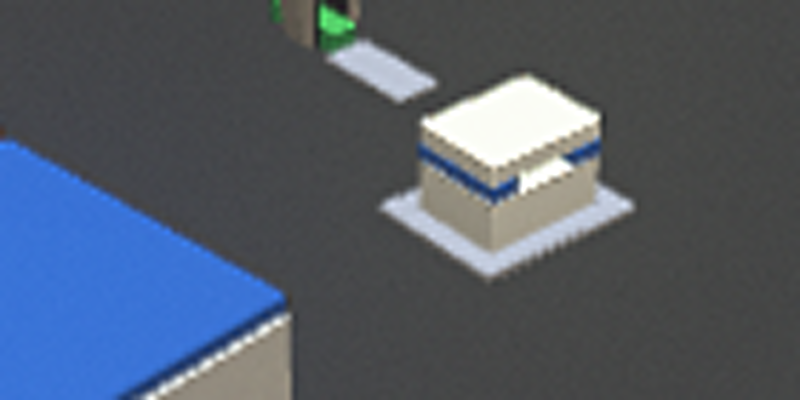

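```bash
python3 - <<'E'
from h import *
K=cam("wrist")
print("plate",back([(180,32),(377,33)],.003,K).mean(0))
S=cam("scene")
h=np.array([np.cos(.1726),-np.sin(.1726)]); n=np.array([np.sin(.1726),np.cos(.1726)]); t=np.array([.5001,.1997])
for zz in (.042,.045,.048):
  print(zz,proj([np.r_[t+.085*h+.015*n,zz],np.r_[t+.085*h-.015*n,zz],np.r_[t+.02*h-.015*n,zz]],S).round(1).tolist())
hc=np.array([.6565,.1729]);
print("obs",[(306.5,204.4),(300.4,207.9),(230+327/5.714,190+57/5.714)])
# holder top corners check
h=np.array([np.cos(.17),-np.sin(.17)]); n=np.array([np.sin(.17),np.cos(.17)])
print(proj([np.r_[hc+a*.03*h+b*.04*n,.06] for a,b in((1,-1),(1,1),(-1,1),(-1,-1))],S).round(1).tolist(), [(230+u/5.714,190+v/5.714) for u,v in((493,167),(600,118),(525,74),(421,121))])
E
python3 -m inch '[[0,0,-0.004,0.003,-0.002],[0,0.01,0,0.004,0],[0,0,0,0,0]]'
```

```text
plate [0.61499534 0.18275398 0.003     ]
0.042 [[305.8, 205.7], [298.9, 208.7], [286.0, 201.1]]
0.045 [[305.8, 204.9], [298.9, 207.9], [286.0, 200.3]]
0.048 [[305.9, 204.1], [298.9, 207.1], [286.0, 199.5]]
obs [(306.5, 204.4), (300.4, 207.9), (287.22786139306965, 199.97549877493876)]
[[315.4, 219.8], [334.3, 210.9], [320.9, 203.6], [302.2, 211.9]] [(316.2793139656983, 219.22646132306616), (335.00525026251313, 210.65103255162757), (321.879593979699, 202.95064753237662), (303.67868393419667, 211.17605880294013)]
time_s: 7.87
tcp_pos: [0.5052, 0.2013, 0.0407]
tcp_rot: [-3.141, -0.002, -0.167]
contact_force: [0.1, 0.7, -0.7]
gripper_width: 0.195
```

```bash
python3 -m inch '[[0,0.016,0,-0.002,0],[0,0.016,0,0,0],[0,0.016,0,0,0],[0,0.016,0,0,0],[0,0.016,0,0,0],[0,0.01,0,0,0],[0,0,0,0,0]]'; python3 -c "
from h import *
plan([.607,.1838,.0415],-.17)
im=robot.get_image('wrist'); cv2.imwrite('pics/w6.png',im[:,:,::-1])
im=robot.get_image('scene'); cv2.imwrite('pics/s6.png',cv2.resize(im[190:260,230:370,::-1],(800,400),interpolation=cv2.INTER_CUBIC))"
```

```text
time_s: 8.45
tcp_pos: [0.5498, 0.1935, 0.0413]
tcp_rot: [-3.141, -0.001, -0.168]
contact_force: [0.3, 0.3, -1.6]
gripper_width: 0.195
now [0.5498 0.1935 0.0413] [-3.1414e+00 -9.0000e-04 -1.6820e-01] tool shift mm [58.  -0.  -0.2] norm [ 1.16e-01 -1.00e-04 -5.00e-04] turn norm 0.0009
```

View pics/w6.png

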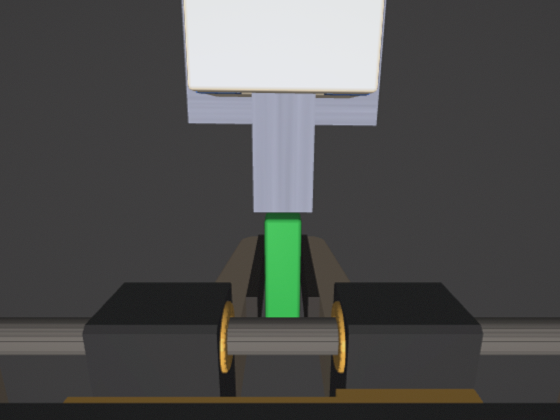

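View pics/s6.png

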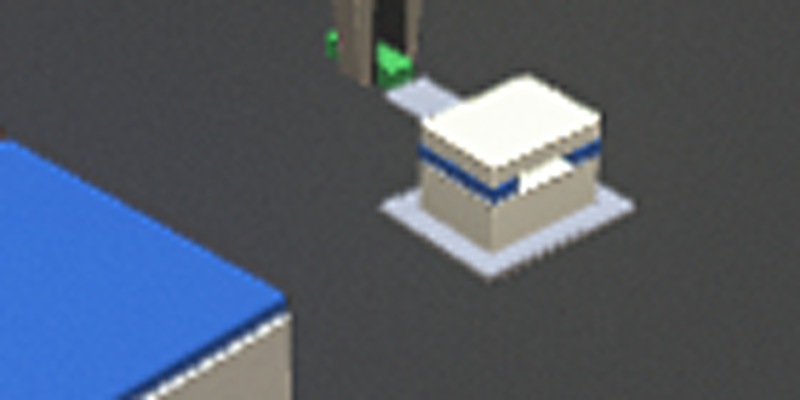

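```bash
python3 -m inch '[[0,0.008,0,0,0],[0,0.012,0,0,0],[0,0.016,0,0,0],[0,0.016,0,0,0],[0,0.016,0,0,0],[0,0.016,0,0,0],[0,0.012,0,0,0],[0,0,0,0,0]]'; python3 -m inch '[[0,0.006,0,0,0],[0,0,0,0,0]]'; python3 -c "
from h import *
plan([.607,.1838,.0415],-.17)
im=robot.get_image('wrist'); cv2.imwrite('pics/w7.png',im[:,:,::-1])"
```

```text
time_s: 9.22
tcp_pos: [0.5973, 0.1854, 0.0413]
tcp_rot: [-3.141, -0.001, -0.168]
contact_force: [0.6, -0.8, -0.1]
gripper_width: 0.195
time_s: 9.38
tcp_pos: [0.5989, 0.1852, 0.0411]
tcp_rot: [3.142, 0.0, -0.168]
contact_force: [-0.1, -0.2, -1.2]
gripper_width: 0.192
now [0.5989 0.1852 0.0411] [ 3.1416  0.     -0.1676] tool shift mm [ 8.2  0.1 -0.4] norm [ 0.0164  0.0001 -0.0009] turn norm 0.0012
```

View pics/w7.png

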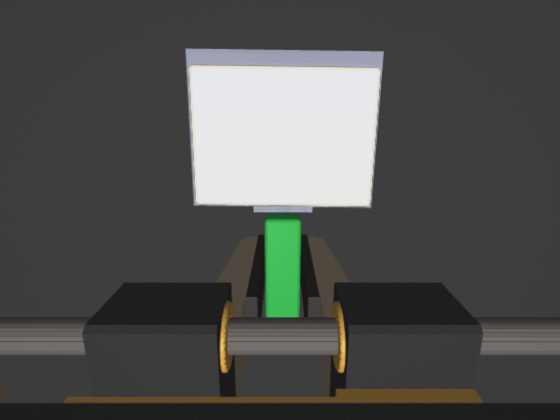

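```bash
python3 -m inch '[[0,0.005,0,0,0],[0,0.005,0,0,0],[0,0.004,0,0,0],[0,0,0,0,0]]';  python3 -m inch '[[0,0.003,0,0,0],[0,0,0,0,0]]'; python3 -m inch '[[0,0.002,0,0,0],[0,0,0,0,0]]'
```

```text
time_s: 9.77
tcp_pos: [0.606, 0.184, 0.0413]
tcp_rot: [-3.142, -0.0, -0.168]
contact_force: [0.8, 0.1, 0.2]
gripper_width: 0.194
time_s: 9.93
tcp_pos: [0.6067, 0.184, 0.041]
tcp_rot: [3.142, 0.001, -0.168]
contact_force: [-2.6, 0.1, 0.5]
gripper_width: 0.198
time_s: 10.1
tcp_pos: [0.6067, 0.184, 0.0408]
tcp_rot: [3.141, 0.003, -0.167]
contact_force: [-4.3, 0.9, 2.1]
gripper_width: 0.194
```

```bash
python3 -m inch '[[0,0.003,0,0,0],[0,0.002,0,0,0],[0,0,0,0,0],[0,0,0,0,0]]'; python3 -c "
from h import *
im=robot.get_image('wrist'); cv2.imwrite('pics/w8.png',im[:,:,::-1])
im=robot.get_image('scene'); cv2.imwrite('pics/s8.png',cv2.resize(im[190:260,230:370,::-1],(800,400),interpolation=cv2.INTER_CUBIC))"
```

```text
time_s: 10.43
tcp_pos: [0.6068, 0.184, 0.0403]
tcp_rot: [3.14, 0.009, -0.167]
contact_force: [-12.2, 1.8, 5.9]
gripper_width: 0.193
```

View pics/w8.png

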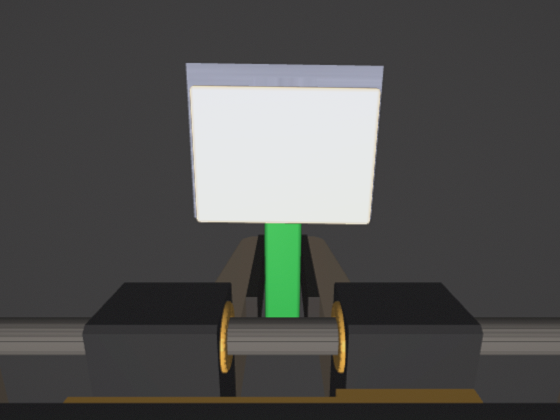

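View pics/s8.png

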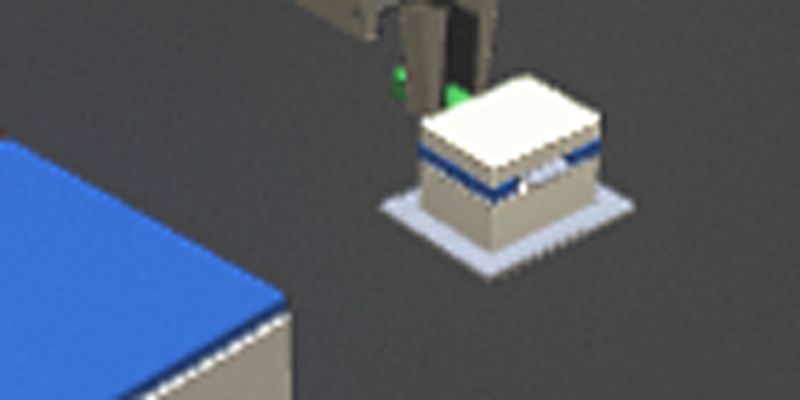

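```bash
python3 -m inch '[[0,-0.004,0,0.002,0],[0,-0.002,0,0,0],[0.25,0,0,0,0],[0.3,0,0,0,0],[0.45,0,0,0,0],[0.45,0,0,0,0],[0.45,0,0,0,0]]'; python3 -c "
from h import *
im=robot.get_image('wrist'); cv2.imwrite('pics/w9.png',im[:,:,::-1])"
```

```text
time_s: 11.12
tcp_pos: [0.6081, 0.1837, 0.0404]
tcp_rot: [-3.141, -0.001, -0.168]
contact_force: [-0.2, -1.0, -0.8]
gripper_width: 0.447
```

View pics/w9.png

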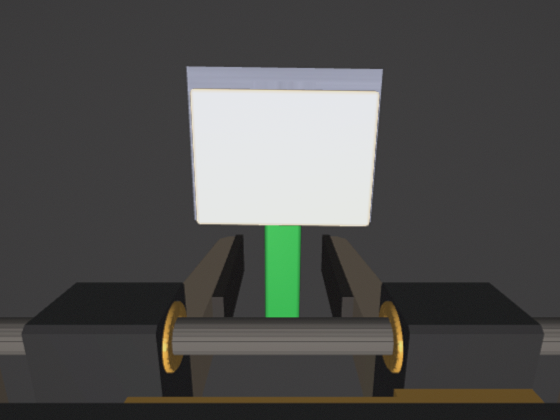

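```bash
python3 -m inch '[[0.45,0,0,-0.02,0],[0.45,0,0,-0.05,0],[0.45,0,0,-0.06,0],[0.45,0,0,-0.07,0],[0.45,0,0,-0.07,0],[0.45,0,0,-0.06,0],[0.45,0,0,-0.05,0],[0.45,0,0,-0.02,0]]'; python3 -c "
from h import *
plan([.519,-.175,.24])
im=robot.get_image('wrist'); cv2.imwrite('pics/w10.png',im[:,:,::-1])
im=robot.get_image('scene'); cv2.imwrite('pics/s10.png',cv2.resize(im[190:260,230:370,::-1],(800,400),interpolation=cv2.INTER_CUBIC))"
```

```text
time_s: 11.83
tcp_pos: [0.6096, 0.1841, 0.2462]
tcp_rot: [-3.139, -0.008, -0.167]
contact_force: [1.0, 0.8, 1.0]
gripper_width: 0.449
now [0.6096 0.1841 0.2462] [-3.1393 -0.0082 -0.1674] tool shift mm [-29.5 369.2   6.2] norm [-0.0591  0.7383  0.0124] turn norm None
```

View pics/w10.png

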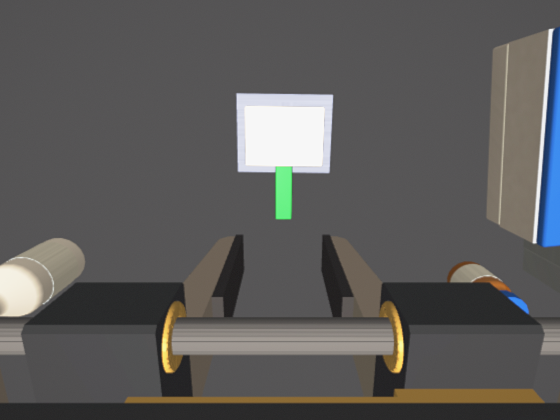

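View pics/s10.png

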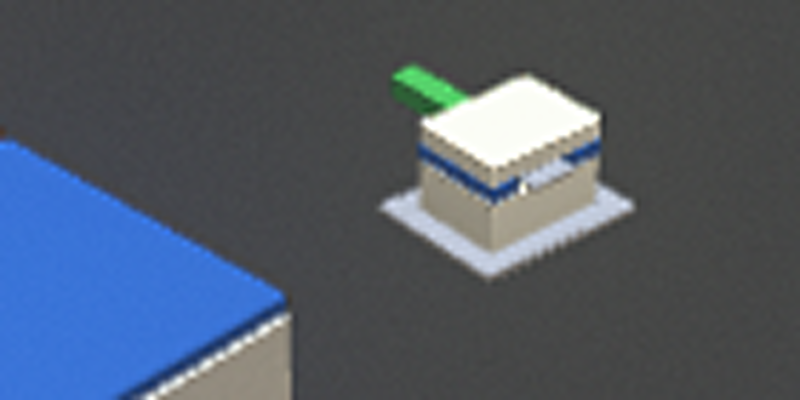

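```bash
python3 -m inch '[[0.45,-0.006,0.074,0,0],[0.45,-0.006,0.074,0,0],[0.45,-0.006,0.074,0,0],[0.45,-0.006,0.074,0,0],[0.45,-0.006,0.074,0,0],[0.45,-0.006,0.074,0,0],[0.45,-0.006,0.074,0,0],[0.45,-0.006,0.074,0,0]]';python3 -m inch '[[0.45,-0.006,0.074,0,0],[0.45,-0.006,0.074,0,0],[0.45,0,0,0,-0.058],[0.45,0,0,0,-0.058],[0.45,0,0,0,-0.058],[0.45,0,0,0,-0.058],[0.45,0,0,0,-0.058],[0.45,0,0,0,-0.058]]';python3 -m inch '[[0.45,0,0,0,-0.058],[0.45,0,0,0,-0.058],[0.45,0,0,0,-0.058],[0.45,0,0,0,-0.058],[0.45,0,0,0,-0.058],[0.45,0,0,0,-0.058],[0.45,0,0,0,-0.058],[0.45,0,0,0,-0.048]]'; python3 -c "
from h import *
plan([.519,-.1785,.119],1.513)
im=robot.get_image('wrist'); cv2.imwrite('pics/w11.png',im[:,:,::-1])"
```

```text
time_s: 12.6
tcp_pos: [0.5326, -0.1051, 0.2374]
tcp_rot: [-3.14, 0.004, -0.167]
contact_force: [0.7, 0.4, 0.1]
gripper_width: 0.454
time_s: 13.27
tcp_pos: [0.5151, -0.1754, 0.2373]
tcp_rot: [-3.137, 0.002, 0.567]
contact_force: [-0.9, -0.9, -0.1]
gripper_width: 0.447
time_s: 13.93
tcp_pos: [0.5151, -0.1753, 0.2373]
tcp_rot: [-3.137, -0.002, 1.518]
contact_force: [-1.3, -0.2, -0.1]
gripper_width: 0.45
now [ 0.5151 -0.1753  0.2373] [-3.1375e+00 -2.2000e-03  1.5180e+00] tool shift mm [ -2.9   4.1 118.3] norm [-0.0059  0.0081  0.2365] turn norm 0.0024
```

View pics/w11.png

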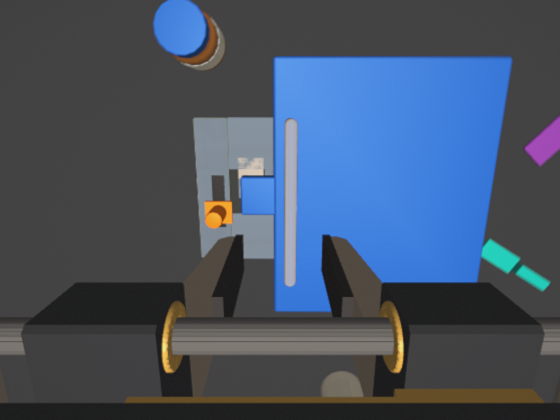

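```bash
python3 - <<'E'
from h import *
K=cam("wrist"); b=back([(291,119),(290,286)],.141,K); print(b,b.mean(0),np.arctan2(*(b[0]-b[1])[[0,1]]))
print(back([(214,219)],.11,K))
print(fit([(-.1,-.12,.1),(.1,-.12,.1),(.1,.12,.1),(-.1,.12,.1)],[(275.5,311),(478,308),(511,58),(275,58)],K,[.6,-.18,-.06]))
E
```

```text
[[ 0.52460303 -0.10830109  0.141     ]
 [ 0.5178892  -0.24667146  0.141     ]] [ 0.52124611 -0.17748628  0.141     ] 0.04848270942942667
[[ 0.4518941  -0.19324123  0.11      ]]
(array([ 0.6074887 , -0.18224916, -0.03871206]), array([[ 1.15123266,  2.35799232],
       [-2.0941207 ,  4.07015188],
       [ 3.17556934, -3.42384732],
       [-2.42645805, -0.65779825]]))
```

```bash
python3 -m inch '[[0.45,-0.005,0.01,0.03,0.001],[0.45,0,0,0.04,0],[0.45,0,0,0.05,0],[0.45,0,0,0.04,0],[0.45,0,0,0.04,0],[0.45,0,0,0.03,0],[0.45,0,0,0.0065,0],[0.45,0,0,0,0]]';  python3 -c "
from h import *
plan([.520,-.178,.119],1.513)
im=robot.get_image('wrist'); cv2.imwrite('pics/w12.png',im[:,:,::-1])"
```

```text
time_s: 14.65
tcp_pos: [0.5193, -0.1777, 0.1192]
tcp_rot: [-3.137, -0.003, 1.509]
contact_force: [0.4, 1.1, 0.0]
gripper_width: 0.451
now [ 0.5193 -0.1777  0.1192] [-3.1368e+00 -2.5000e-03  1.5086e+00] tool shift mm [-0.2  0.7  0.2] norm [-0.0004  0.0014  0.0004] turn norm -0.0021
```

View pics/w12.png

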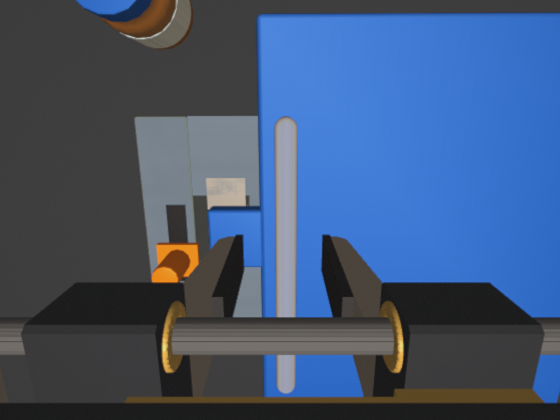

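```bash
python3 -m inch '[[0,0,0,0,0],[0,0,0,0,0],[0,0,0,0,0],[0,0,0,0,0],[0,0,0,0,0],[0,0,0,0,0],[0,0,0,0,0]]'; python3 -m inch '[[0,0,0,-0.004,0],[0,0,0,-0.004,0],[0,0,0,0,0],[0,0,0,0,0]]'; python3 -m inch '[[0,0,0,-0.005,0],[0,0,0,-0.005,0],[0,0,0,0,0],[0,0,0,0,0]]'
```

```text
time_s: 15.28
tcp_pos: [0.5208, -0.1789, 0.1224]
tcp_rot: [-3.141, 0.0, 1.51]
contact_force: [-3.3, 0.9, 4.8]
gripper_width: 0.1
time_s: 15.62
tcp_pos: [0.5217, -0.179, 0.1259]
tcp_rot: [3.14, 0.0, 1.51]
contact_force: [3.4, -1.9, -3.2]
gripper_width: 0.097
time_s: 15.95
tcp_pos: [0.5234, -0.1791, 0.1314]
tcp_rot: [3.136, 0.001, 1.51]
contact_force: [10.3, -1.9, -6.2]
gripper_width: 0.095
```

```bash
python3 -m inch '[[0,0,0.005,-0.005,0],[0,0,0.004,-0.005,0],[0,0,0,0,0],[0,0,0,0,0]]'; python3 -c "
from h import *
im=robot.get_image('wrist'); cv2.imwrite('pics/w13.png',im[:,:,::-1])
im=robot.get_image('scene'); cv2.imwrite('pics/s13.png',cv2.resize(im[195:315,150:350,::-1],(800,480),interpolation=cv2.INTER_CUBIC))"
```

```text
time_s: 16.28
tcp_pos: [0.5248, -0.1791, 0.1355]
tcp_rot: [-3.139, -0.0, 1.51]
contact_force: [-2.3, -1.7, -1.8]
gripper_width: 0.098
```

View pics/w13.png

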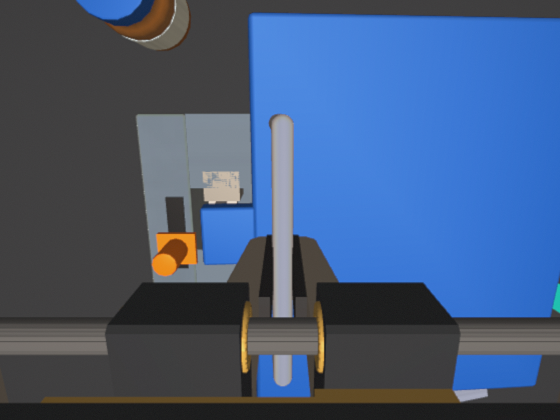

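View pics/s13.png

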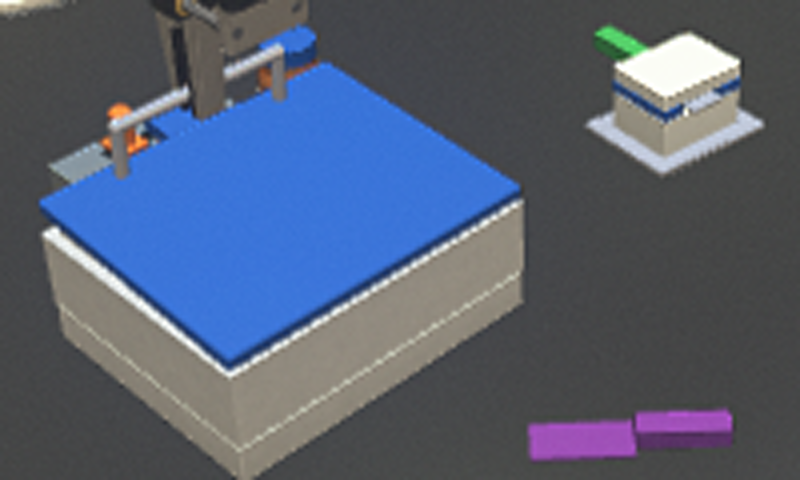

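```bash
python3 -c "
import numpy as np
t=np.linspace(.071,.931,17); x=-.185*np.cos(t)+.05*np.sin(t); z=.185*np.sin(t)+.05*np.cos(t)
for a,b,c in zip(t[1:],np.diff(x)/.5,-np.diff(z)/.5): print(round(a,2),b.round(4),c.round(4))"
```

```text
0.12 0.0073 -0.0193
0.18 0.0083 -0.0188
0.23 0.0093 -0.0184
0.29 0.0103 -0.0178
0.34 0.0112 -0.0173
0.39 0.0121 -0.0166
0.45 0.013 -0.016
0.5 0.0139 -0.0152
0.55 0.0147 -0.0145
0.61 0.0154 -0.0137
0.66 0.0161 -0.0128
0.72 0.0168 -0.0119
0.77 0.0174 -0.011
0.82 0.018 -0.0101
0.88 0.0185 -0.0091
0.93 0.019 -0.0081
```

```bash
python3 -m inch '[[0,0,0.007,-0.019,0],[0,0,0.008,-0.019,0],[0,0,0.009,-0.018,0],[0,0,0.010,-0.018,0],[0,0,0,0,0]]'; python3 -m inch '[[0,0,0.011,-0.017,0],[0,0,0.012,-0.017,0],[0,0,0.013,-0.016,0],[0,0,0.014,-0.015,0],[0,0,0,0,0]]';  python3 -c "
from h import *
im=robot.get_image('scene'); cv2.imwrite('pics/s14.png',im[:,:,::-1])"
```

```text
time_s: 16.8
tcp_pos: [0.5439, -0.1803, 0.176]
tcp_rot: [3.14, 0.001, 1.51]
contact_force: [-6.5, -1.4, 1.4]
gripper_width: 0.102
time_s: 17.22
tcp_pos: [0.5689, -0.1818, 0.2087]
tcp_rot: [3.139, 0.001, 1.51]
contact_force: [-7.1, -0.3, 3.9]
gripper_width: 0.097
```

View pics/s14.png

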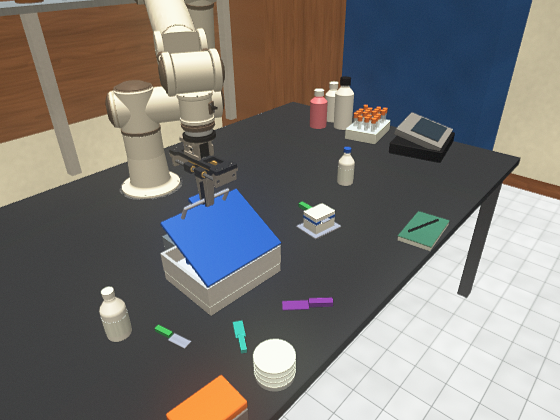

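Lid rises freely, scraper stays in the holder. Continuing along the arc, easing x slightly since the tool is pressed to −x.

```bash
python3 -m inch '[[0,0,0.011,-0.014,0],[0,0,0.013,-0.014,0],[0,0,0.016,-0.013,0],[0,0,0.017,-0.012,0],[0,0,0,0,0]]'; python3 -m inch '[[0,0,0.017,-0.011,0],[0,0,0.018,-0.010,0],[0,0,0.018,-0.009,0],[0,0,0.013,-0.007,0],[0,0,0,0,0],[0,0,0,0,0]]';  python3 -c "
from h import *
im=robot.get_image('scene'); cv2.imwrite('pics/s15.png',cv2.resize(im[130:310,100:340,::-1],(800,600)))
im=robot.get_image('wrist'); cv2.imwrite('pics/w15.png',im[:,:,::-1])"
```

```text
time_s: 17.68
tcp_pos: [0.5981, -0.1835, 0.2342]
tcp_rot: [3.138, 0.001, 1.511]
contact_force: [-2.5, -2.1, 0.8]
gripper_width: 0.1
time_s: 18.18
tcp_pos: [0.6292, -0.1854, 0.252]
tcp_rot: [3.14, 0.001, 1.51]
contact_force: [-4.2, -1.5, 6.3]
gripper_width: 0.096
```

View pics/s15.png

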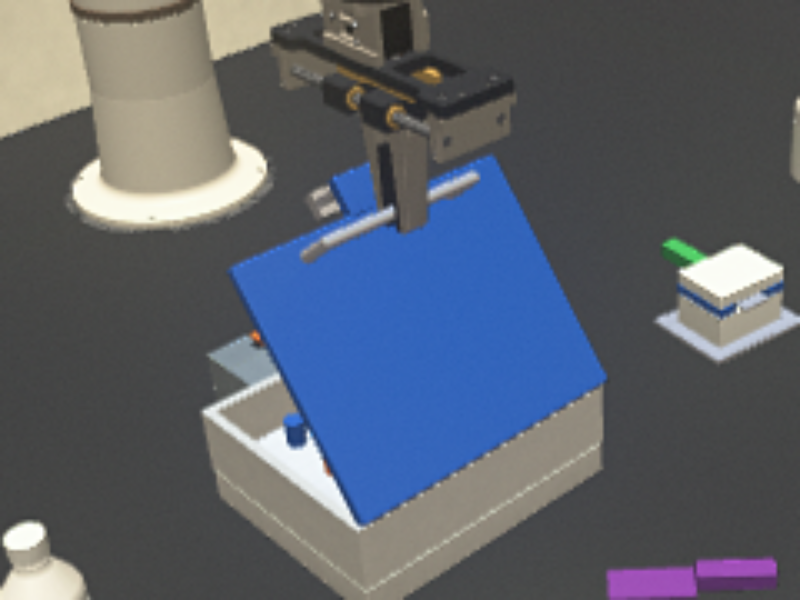

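View pics/w15.png

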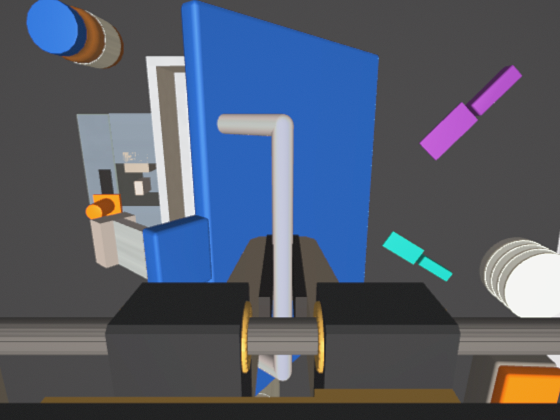

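```bash
python3 -m inch '[[0,0,0,0.001,0],[0,0,0,0,0],[0,0,0,0,0],[0,0,0,0,0],[0,0,0,0,0],[0,0,0,0,0],[0,0,0,0,0],[0,0,0,0,0]]'; python3 -c "
from h import *
im=robot.get_image('top'); cv2.imwrite('pics/t16.png',im[:,:,::-1])"
```

```text
time_s: 18.95
tcp_pos: [0.6287, -0.1854, 0.2518]
tcp_rot: [3.14, 0.001, 1.51]
contact_force: [-5.6, -1.2, 7.4]
gripper_width: 0.098
```

View pics/t16.png

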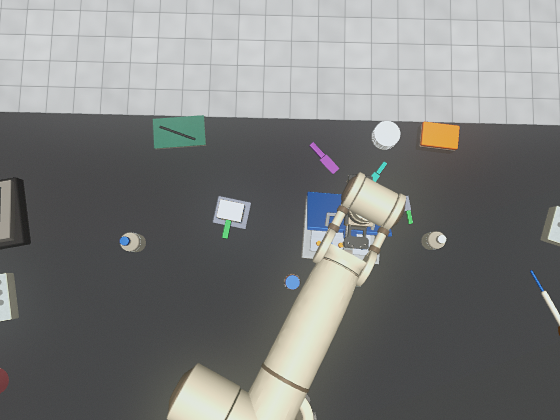

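```bash
python3 -c "
from bench import robot
print(robot.close_job()); print(robot.read_state()['time_s'],robot.read_state()['tcp_pos'])"
```

```text
the job is handed in; nothing more can be done
None
the job is handed in; nothing more can be done
```

The scraper is home in the holder, and the lid is held open by the gripper at about 0.93 rad (half way is 0.65). I handed the job in at about 19 s.

- **Scraper:** I took the larger green scraper off the lid and slid it blade first into the slot until the handle met the block. The push rose to about 12 N with no further movement, and then I let go. Pictures afterwards show the handle against the block and the blade's tip showing on the far side.
- **Catch test:** I tugged the lid up by its bar before going near the release. The bar rose about 13 mm, well past the 6.5 mm limit of a caught lid, so it was not caught. I never touched the orange release.
- **Lid:** I raised it along its arc. The angle comes from the measured bar height, and the bar's position along the arc agrees to a few mm. The gripper opening of about 9 mm matches the 10 mm bar, and the pose stayed steady over the last 0.7 s.
- **Bystanders:** the bottles and the jar stand where they were in the last top picture.

Two readings were not quite as expected. Closing on the bar lifted the tool about 3 mm. At the end the bar was pressing up on the tool with about 7 N and sideways with about 5 N. I put that down to the commanded path not quite matching the lid's true arc, and it is well under the force limits.

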